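Swing the dosing arm over the vessel and lock it in the next notch

TASK

Pull the red index ring up to unlock the blue dosing arm, swing the arm counterclockwise (seen from above) out of its park notch to the next notch, the yellow-edged one that holds the lance over the glass vessel, and let the ring go so that the pin drops fully home and the arm is locked there. Use only gentle force: never push the arm hard against its locking pin, in either notch. Leave the bottle, jar and beaker where they are, and let go of everything at the end.

Things in the scene. Friction and masses are not known exactly. Their poses are not given: they have to be found in the camera images.
- stand: Fixed steel dosing stand: base plate 360 x 210 x 14 mm, glass vessel on its -x end, index arc on its +x end. Origin on the table, on the vertical pivot axis of the blue arm; z up. The parked arm's ring end points along the stand's +x axis turned by -0.6 rad (clockwise from above).
- park_notch (a point): Park notch, at the top of the dark index arc, 120 mm from the pivot: a slot 11 mm wide, cut across the arc and right through it. The arc lies 103 to 137 mm from the pivot under the arm's ring end; flat top 100 mm above the table, from 0.15 rad clockwise to 0.62 rad counterclockwise of this notch; then it steps down 1.5 mm to the latch arc.
- arc_middle (a point): Point 0.6 rad counterclockwise of park on the arc. After the step the silvery latch arc, top 98.5 mm, goes on past the end of the arm's travel. It has the working notch, 11 mm wide, with yellow edges. The latch arc is adjustable, its setting not measured: the notch lies 0.69 to 1.27 rad (83 to 152 mm along the arc) counterclockwise of park; find it by sight or feel.
- swing_arm (a joint): Angle of the blue arm, rad: 0 in the park notch, grows counterclockwise seen from above, end stops -0.06 and 1.45. Pivot friction 0.12 N m (1 N at the ring); stays where left. Its ring end is a bar 24 mm wide, 14 mm high (118 to 132 mm above the table), ending 152 mm from the pivot; the pivot cap is 48 mm across, top 144 mm.
- barrel_top (a point): Centre of the top face of the upright steel plunger barrel on the arm: 24 mm in diameter, 120 mm from the pivot, 132 to 170 mm above the table. It turns with the arm but does not rise with the ring, so the arm can be held or pushed by it without lifting the pin.
- index_ring (a joint): How far ring and pin are pulled up, m: 0 down (pin home in a notch), 0.010 with the pin riding on the dark arc, 0.0085 on the latch arc, stop at 0.016. Above 0.010 the pin is clear of the park notch. A spring presses down with 6 N at 0, 10 N at 0.016. Let go between notches, the pin rides on the arc; moved over a notch, it drops home by itself in about 0.1 s.
- ring_center (a point): Centre of the red pull ring, 190 mm above the table when down, 120 mm from the pivot: upright ring of 8 mm round bar, 32 mm outside diameter, standing 4 mm above the barrel. Its plane is vertical and contains the line from pivot to ring, so fingers close on its 8 mm thickness, crosswise to the arm. It rises with the joint and turns with the arm.
- index_pin: Round-ended steel pin, 8 mm in diameter, straight below the ring, mostly hidden in barrel and arm; its tip is 100 mm below the ring's centre. Its frame is at the ring's centre. It has 3 mm of play in a notch; load on a notch wall or on the arc must stay below 18 N.
- lance_tip (a point): Tip of the dosing lance under the arm's other end, 100 mm from the pivot, 108 mm above the table, 6 mm above the vessel's rim. Not to be gripped.
- vessel_mouth (a point): Centre of the mouth of the glass vessel fixed on the stand, 80 mm across, rim 102 mm above the table.
- reagent_bottle: Bystander: loose amber bottle with blue cap, 64 mm in diameter, 130 mm tall; origin at the centre of its underside.
- sample_jar: Bystander: loose glass jar with white cap, 54 mm in diameter, 70 mm tall; origin at the centre of its underside.
- beaker: Bystander: loose empty beaker, 60 mm across the rim, 75 mm tall; origin at the centre of its underside.

How it is judged:
By the outcome, as a careful person would: the job done as asked, in the order asked, and still so for the second after the job is handed in, with the robot touching nothing.
It also fails if it takes over 51 s, if anything falls off the work surface, if the arm or the gripper's body presses on something with over 40 N, if the wrist force passes 120 N, or if a joint passes its speed limit or range.

ROBOT

A 7-joint arm with a two-finger parallel gripper is mounted at the origin on the work surface. World frame = base frame: x ahead of the robot, y to its left, z up, the work surface at z = 0. Lengths are in m, angles in rad, forces in N, time in s.
With the tool pointing down it reaches from about 0.425 to 0.95 m from the base axis. Payload 16.7 kg.
Tool frame: the origin (TCP) lies on the centre line of the jaws, within the pads' length; the fingertips stand 14 mm ahead of it and the grasp point (between the pads) lies 5 mm behind it (robot.tips_ahead is the distance from the TCP to the fingertips, in m); z points along the fingers, y is the line along which they close (so a half turn about z gives the same grasp; the last joint's range is limited). The gripper opens to 94 mm and grips with 3 to 60 N. Pads are 16 mm wide; open, the fingers measure 119 mm over their backs; the gripper's body (75 mm by 177 mm) begins 78 mm behind the grasp point.
Start: joints at [-0.149, 0.426, 0.074, 1.606, -0.034, 1.111, -0.067], TCP at [0.675, -0, 0.219] pointing down, gripper open.
Joint ranges: [-2.85, 2.85], [-0.5, 2.14], [-1.23, 1.37], [0.21, 2.46], [-1.02, 4.16], [0.16, 2.05], [-2.73, 2.73]. Speed limits (rad/s): [1.89, 1.89, 2.39, 2.39, 3.01, 3.01, 3.01].

INTERFACE

Orientations are given as a unit quaternion [x, y, z, w].
In Python, from rig import state, cams, ticket, cut_out, place_of, robot gives the robot as it stands. The module is installed in compiled form; this text tells all that it offers.
- The arm moves only by the tool drive_tool, never from a script. Its arguments are lists of equal length, an entry for each row: "slide": the shift along the tool's x, y, z in m, a list of three; "twist": the turn about the tool's z in degrees; "gripper": the closure, from -1 (fully open) to 1 (shut), so that 0 is half open. A call has 1 to 12 rows; each row shifts and turns the commanded pose from where the row before left it, along the tool's axes as they then stand; what a row does not reach is not made up. A row lasts 1/10 s, in which the tool goes at most 50 mm and 8.59 degrees, less where a joint would pass 70% of its speed; a pose out of reach is approached as far as the arm can. A call is refused whole if a number of a shift passes 0.05 or a number of a turn 8.59, either way. A call with a gripper value outside its range is refused whole. The fingers move at their own pace and stop on an object; "squeeze" is the grip in N (left out, the last holds). Time passes only in rows, so rows that do not move let the fingers close. It gives the time, the measured TCP pose, the force, the opening and the grip force at its end, in the units of the state.
- state(): the state, without advancing time (a new reading comes with each control period).
- cams.get_image(name): name is "scene" or "side" or "wrist"; returns (picture, depth): 480x640x3 uint8, red, green, blue; 480x640 float32, m along the optical axis (not along the pixel's ray), 0 where there is no reading.
- cams.camera_info(name): a dict with "fx", "fy", "cx", "cy" (pixels), "dist" ([k1, k2, p1, p2, k3] as OpenCV has them; the pictures are not rectified), "extrinsics" (4x4, takes a point from world to camera coordinates); the wrist camera has in their place "hand_eye" (4x4, takes a point from camera to tool coordinates, whose origin is the TCP and whose axes are the flange's). Camera axes: x right, y down, z forward; pixel columns grow to the right and rows downward; lengths in m; the calibration is good to about 2 mm. A picture is of the moment at which its call begins: read the wrist's pose just before it. camera_info takes no time and is no camera call.
- ticket.close_job(): hands the job in; it is judged then, once.
Trained networks look in the newest picture that a camera, given by its name, has taken for a name from the list of things; names that differ only in an ending like _2 or _b are one class to them, and where a whole thing is asked for, a point or a joint stands for the part that bears it (a point fixed in the world has none). Each returns a list of dicts, best first, with "p" (0 to 1); they miss things now and then, are a little off and sometimes report something else, mostly with a low value. They report only what shows in the picture. A call takes as long as a camera call.
- cut_out(camera, label): "pixels" (480x640 bool, what is visible of it) and "box" ([left, top, right, bottom] in pixels, round what is visible of it).
- place_of(camera, label): "at" ([row, column] in pixels: a listed point, or the origin of a listed thing).
The state is a dict: "t": time; "joint_pos": joint angles; "dq": joint speeds; "joint_efforts": joint torques, N m; "position": TCP position; "tcp_rot": TCP orientation; "contact_force": force on the tool from outside, world axes, zero at the start; "moment": the same for the moment, N m; "grip_width": opening from 0.0 (shut) to 1.0 (fully open); "finger_force": force on a finger pad.
Only numpy, scipy, OpenCV 4.12 (cv2) and the standard library are available. Lean on these libraries where they do the work, as an engineer would, in place of code of your own. Each camera call takes 0.05 s, during which the arm holds its last target. There are 200 camera calls.

## Working session

There is one attempt and no reset: what is moved stays moved. The work goes in short steps, Python scripts to look and compute and a tool call to move; the robot and the scene stay as the last step left them, time stands still between calls to the robot, and variables do not carry over. Pictures are saved under pics/ and viewed, at most 10 in all, crops included, and the job is handed in when it is done.

Besides the shell and the picture viewer there is one more tool, called as a command line: name --pt "numbers of a row" for each row, then --argument value for the rest. drive_tool: Moves the arm, as the interface text tells. Its arguments: {"type":"object","properties":{"slide":{"type":"array"},"twist":{"type":"array"},"gripper":{"type":"array"},"squeeze":{"type":"number"}},"required":["slide","twist","gripper"]}

```bash
mkdir -p pics; cat > h.py <<'E'
import numpy as np, cv2
from scipy.spatial.transform import Rotation as R
from rig import state, cams, ticket, cut_out, place_of, robot
def T(cam, s=None):
    ci=cams.camera_info(cam)
    K=np.array([[ci['fx'],0,ci['cx']],[0,ci['fy'],ci['cy']],[0,0,1]]); d=np.array(ci['dist'],float)
    if 'extrinsics' in ci: M=np.linalg.inv(np.array(ci['extrinsics']))
    else:
        s=s or state(); M=np.eye(4); M[:3,:3]=R.from_quat(s['tcp_rot']).as_matrix(); M[:3,3]=s['position']; M=M@np.array(ci['hand_eye'])
    return K,d,M
def ray(cam,rc,s=None):
    K,d,M=T(cam,s); p=cv2.undistortPoints(np.array([[[rc[1],rc[0]]]],float),K,d)[0,0]
    return M[:3,3], M[:3,:3]@np.array([p[0],p[1],1.])
def at_z(cam,rc,z,s=None):
    o,v=ray(cam,rc,s); return o+v*(z-o[2])/v[2]
def at_depth(cam,rc,dep,s=None):
    o,v=ray(cam,rc,s); return o+v*dep
def proj(cam,P,s=None):
    K,d,M=T(cam,s); W=np.linalg.inv(M)
    return cv2.projectPoints(np.atleast_2d(np.array(P,float)),cv2.Rodrigues(W[:3,:3])[0],W[:3,3],K,d)[0][:,0]
def snap(cam,name):
    s=state(); im,dep=cams.get_image(cam); cv2.imwrite(f'pics/{name}.png',im[:,:,::-1]); np.save(f'pics/{name}.npy',dep); return s,im,dep
E
cat > a.py <<'E'
from h import *
np.set_printoptions(precision=4,suppress=True)
s=state(); print(s['position'],s['tcp_rot'],s['grip_width'],s['t'],robot.tips_ahead)
Z=dict(ring_center=.19,barrel_top=.17,park_notch=.1,arc_middle=.1,lance_tip=.108,vessel_mouth=.102,stand=0,reagent_bottle=0,sample_jar=0,beaker=0)
for c in('scene','side','wrist'):
    s,im,dep=snap(c,c+'0')
    for n,z in Z.items():
        for r in place_of(c,n)[:1]:
            print(c,n,round(r['p'],2),np.round(r['at']),at_z(c,r['at'],z,s))
ims=[cv2.imread(f'pics/{c}0.png') for c in('scene','side')]
cv2.imwrite('pics/both.png',cv2.resize(np.vstack(ims),(400*1,600)))
E
python3 a.py
```

```text
[ 0.6746 -0.      0.2188] [ 0.7071  0.7071 -0.0005 -0.0004] 1.0027483290400863 0.0 0.014
scene ring_center 0.62 [220. 267.] [ 0.6006 -0.0308  0.19  ]
scene barrel_top 0.55 [232. 268.] [ 0.6088 -0.0242  0.17  ]
scene park_notch 0.64 [257. 271.] [ 0.6013 -0.0272  0.1   ]
scene arc_middle 0.86 [280. 284.] [0.6371 0.0371 0.1   ]
scene lance_tip 0.56 [245. 379.] [0.4467 0.1327 0.108 ]
scene vessel_mouth 0.93 [227. 350.] [0.4237 0.0491 0.102 ]
scene stand 0.85 [289. 327.] [0.5222 0.0601 0.    ]
scene reagent_bottle 0.8 [368. 392.] [0.6221 0.2745 0.    ]
scene sample_jar 0.57 [262. 235.] [ 0.5766 -0.1597  0.    ]
scene beaker 0.74 [230. 301.] [ 0.3889 -0.1133  0.    ]
side ring_center 0.61 [184. 305.] [ 0.6067 -0.0169  0.19  ]
side barrel_top 0.85 [193. 306.] [ 0.6024 -0.0174  0.17  ]
side park_notch 0.56 [223. 305.] [ 0.6001 -0.0118  0.1   ]
side arc_middle 0.56 [226. 274.] [0.6415 0.0436 0.1   ]
side lance_tip 0.85 [279. 310.] [0.4493 0.1461 0.108 ]
side vessel_mouth 0.79 [264. 353.] [0.4231 0.0503 0.102 ]
side stand 0.8 [289. 306.] [0.5267 0.0685 0.    ]
side reagent_bottle 0.78 [318. 194.] [0.6284 0.2828 0.    ]
side sample_jar 0.75 [243. 355.] [ 0.5573 -0.1515  0.    ]
side beaker 0.63 [280. 402.] [ 0.3873 -0.0973  0.    ]
wrist ring_center 0.28 [348. 224.] [ 0.6216 -0.0432  0.19  ]
wrist park_notch 0.67 [255. 235.] [ 0.6095 -0.0206  0.1   ]
wrist arc_middle 0.56 [171. 280.] [0.6448 0.0419 0.1   ]
wrist stand 0.73 [130. 162.] [0.5257 0.0681 0.    ]
wrist beaker 0.59 [298.  48.] [ 0.3868 -0.102   0.    ]
```

View pics/scene0.png

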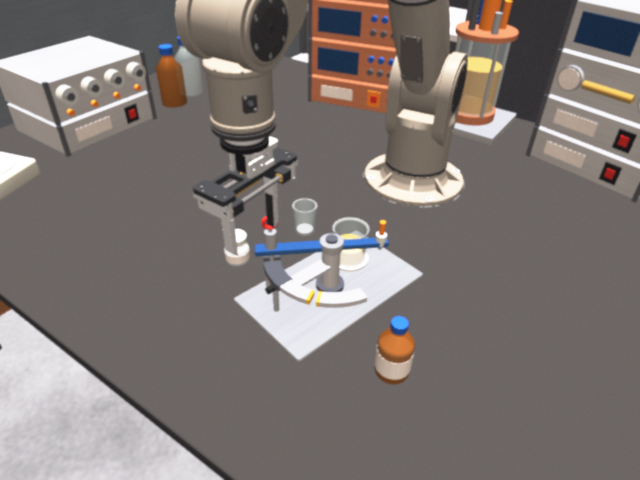

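View pics/side0.png

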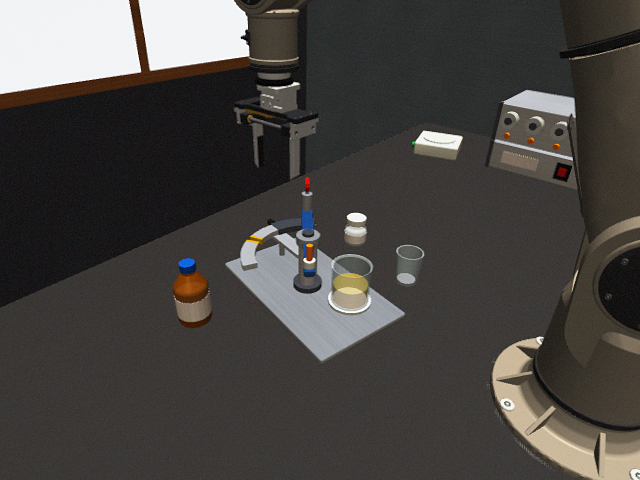

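Scene image: the ring is at about (267,220), the arm is parked, and the yellow notch edges are near (314,297). In the side image the ring is at (306,184) and the yellow edges at about (257,239). Next I'll fit the pivot and yaw and measure the notch angle from the yellow pixels.

```bash
cat > b.py <<'E'
from h import *
from scipy.optimize import least_squares
np.set_printoptions(precision=4,suppress=True)
s=state()
obs=[]
for c in('scene','side','wrist'):
    cams.get_image(c)
    for n,(a,r,z) in dict(ring_center=(0,.12,.19),barrel_top=(0,.12,.17),park_notch=(0,.12,.1),arc_middle=(.6,.12,.1),lance_tip=(np.pi,.1,.108),stand=(0,0,0)).items():
        if c=='wrist' and n in('ring_center','stand'): continue
        q=place_of(c,n)
        if q and q[0]['p']>.45: obs.append((c,n,a,r,z,np.array(q[0]['at'])[::-1]))
def P(x,a,r,z): return [x[0]+r*np.cos(x[2]+a),x[1]+r*np.sin(x[2]+a),z]
f=lambda x:np.concatenate([proj(o[0],P(x,*o[2:5]),s)[0]-o[5] for o in obs])
r=least_squares(f,[.525,.066,-.81],loss='soft_l1',f_scale=2); x=r.x
print('fit',x,'ring',P(x,0,.12,.19)); 
for o,e in zip(obs,f(x).reshape(-1,2)): print(o[0],o[1],e.round(1))
for c in('scene','side','wrist'):
    im=cv2.imread(f'pics/{c}0.png'); hsv=cv2.cvtColor(im,cv2.COLOR_BGR2HSV)
    m=cv2.inRange(hsv,(18,150,120),(35,255,255))
    n,l,st,ce=cv2.connectedComponentsWithStats(m)
    for i in range(1,n):
        if st[i,4]<4: continue
        p=at_z(c,ce[i][::-1],.0985,s)-[x[0],x[1],0]; rr=np.hypot(p[0],p[1])
        if .09<rr<.15: print(c,ce[i],st[i,4],'r',rr,'ang',np.arctan2(p[1],p[0])-x[2])
E
python3 b.py
```

```text
fit [ 0.5255  0.0654 -0.791 ] ring [np.float64(0.6098556137033979), np.float64(-0.019905450589830564), 0.19]
scene ring_center [0.4 0.2]
scene barrel_top [1.1 1.7]
scene park_notch [-0.   1.4]
scene arc_middle [-1. -0.]
scene lance_tip [0.3 2.6]
scene stand [60.6 69.3]
side park_notch [-3.6 -5.2]
side arc_middle [-0.3 -1.6]
side lance_tip [ 0.5 -3.7]
side stand [ 1.7 -1.1]
wrist park_notch [-0.1  1.6]
wrist arc_middle [-1.7 -0.3]
scene [309.5152 297.1212] 33 r 0.1254167278766786 ang 1.0902957154608912
scene [317.6364 301.9091] 11 r 0.13331638839068372 ang 1.2256546786689977
side [255.0282 239.169 ] 71 r 0.11650296305425889 ang 1.1734315044059977
side [351.475 274.625] 40 r 0.11745504068681566 ang 3.849838674056363
wrist [262.7416  60.4388] 449 r 0.12071419016297154 ang 1.2148126760210705
wrist [272.2809  85.1753] 388 r 0.1207883116184785 ang 1.0772356421502425
```

drive_tool --pt "0 0 -0.03" --pt "0 0 -0.03" --pt "-0.02 -0.02 0" --pt "0 -0.02 0" --pt "0 -0.02 0" --pt "0 0 0" --twist '[0,-8,-8,-8,-8,-8]' --gripper '[-0.4,-0.4,-0.4,-0.4,-0.4,-0.4]'

```text
t: 3.2
position: [0.6188, -0.0378, 0.28]
tcp_rot: [0.421, 0.907, -0.0, 0.0]
contact_force: [0.6, -0.2, 0.4]
grip_width: 0.702
finger_force: 0.0
```

```bash
cat > c.py <<'E'
from h import *
np.set_printoptions(precision=4,suppress=True)
s,im,dep=snap('wrist','w1'); print(s['t'],s['position'])
hsv=cv2.cvtColor(im,cv2.COLOR_RGB2HSV)
red=cv2.inRange(hsv,(0,150,70),(6,255,255))|cv2.inRange(hsv,(174,150,70),(180,255,255))
n,l,st,ce=cv2.connectedComponentsWithStats(red)
for i in range(1,n):
    if st[i,4]>60: print('red',st[i],ce[i],at_z('wrist',ce[i][::-1],.19,s),'depth',np.median(dep[l==i]))
m=cv2.inRange(hsv,(18,150,120),(35,255,255)); n,l,st,ce=cv2.connectedComponentsWithStats(m)
for i in range(1,n):
    if st[i,4]>60:
        p=at_z('wrist',ce[i][::-1],.0985,s); print('yel',st[i],p,np.hypot(*(p[:2]-[.5255,.0654])),np.arctan2(p[1]-.0654,p[0]-.5255)+.791)
for n,z in dict(ring_center=.19,barrel_top=.17,park_notch=.1,arc_middle=.1).items():
    for r in place_of('wrist',n)[:1]: print(n,r['p'],r['at'],at_z('wrist',r['at'],z,s))
for a in(0,):print('tcp proj',proj('wrist',[s['position']],s))
E
python3 c.py
```

```text
3.2 [ 0.6188 -0.0378  0.28  ]
red [318 185  13  49 548] [324.2719 209.1442] [ 0.606  -0.0218  0.19  ] depth 0.2477461
yel [442  73  35  19 290] [0.6342 0.1148 0.0985] 0.11936936462503249 1.2173668957935053
yel [434  92  33  20 232] [0.6392 0.0996 0.0985] 0.11869486684547076 1.0832011411003877
yel [134 366  15  38 190] [ 0.5947 -0.293   0.0985] 0.36498539972765887 -0.589083284075565
yel [500 366  15  37 193] [ 0.8746 -0.0549  0.0985] 0.3692119745165813 0.4592118557677686
yel [135 417  17  23 118] [ 0.6274 -0.3398  0.0985] 0.4178236875201468 -0.5333999038952227
yel [495 420  16  20 130] [ 0.9134 -0.0963  0.0985] 0.42021531541505114 0.3959908342102409
ring_center 0.9 [210.8, 323.7] [ 0.6065 -0.0228  0.19  ]
barrel_top 0.7 [200.2, 324.8] [ 0.605 -0.02   0.17 ]
arc_middle 0.58 [156.9, 406.0] [0.6423 0.0427 0.1   ]
tcp proj [[322.8886 297.0518]]
```

View pics/w1.png

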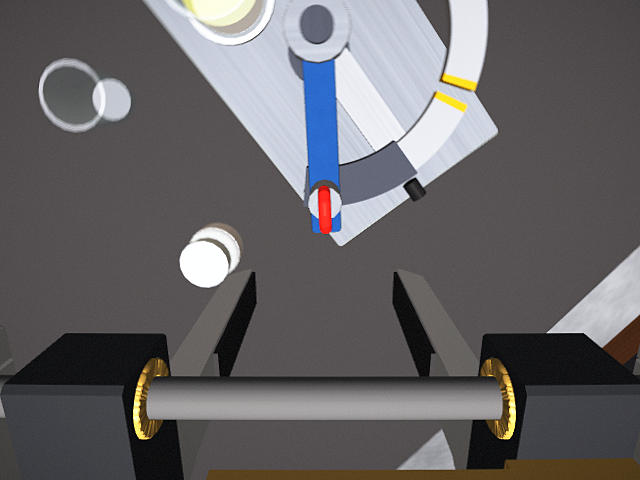

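```bash
cat > d.py <<'E'
from h import *
np.set_printoptions(precision=4,suppress=True)
s=state(); Rm=R.from_quat(s['tcp_rot']).as_matrix()
for px in((317,25),(319,28)): print('cap',at_z('wrist',px[::-1],.144,s))
dep=np.load('pics/w1.npy'); print(dep[25,317],dep[28,340], 'barrel/arm depth',dep[130,320])
# arm direction from blue bar axis
im=cv2.imread('pics/w1.png'); hsv=cv2.cvtColor(im,cv2.COLOR_BGR2HSV); m=cv2.inRange(hsv,(105,150,80),(125,255,255)); m[175:]=0; m[:70]=0
ys,xs=np.nonzero(m); L=[];
for y in range(75,170,5):
    q=xs[ys==y]; q=q[(q>280)&(q<360)]
    if len(q): L.append(at_z('wrist',(y,(q.min()+q.max())/2),.132,s)[:2])
vx,vy,x0,y0=cv2.fitLine(np.array(L,np.float32),cv2.DIST_HUBER,0,.01,.01).ravel(); print('bar dir',np.arctan2(vy,vx),'pt',x0,y0,'yaw y',np.arctan2(Rm[1,1],Rm[0,1]))
for p in([.606,-.0222],[.6058,-.0215]):
    print('shift tool',Rm.T@(np.array([*p,.28])-s['position']))
E
python3 d.py
```

```text
cap [0.5284 0.0679 0.144 ]
cap [0.5306 0.0673 0.144 ]
0.27437344 0.2796547 barrel/arm depth 0.30264625
bar dir -0.8280403 pt 0.56869376 0.023248648 yaw y 0.6940476549946869
shift tool [ 0.0201 -0.0024 -0.0006]
shift tool [ 0.0208 -0.0021 -0.0006]
```

drive_tool --pt "0.0205 -0.002 0.02" --pt "0 0 0.01" --pt "0 0 0" --pt "0 0 0" --twist '[-2.8,0,0,0]' --gripper '[-0.4,-0.4,-0.4,-0.4]'

```text
t: 3.85
position: [0.6063, -0.0221, 0.2497]
tcp_rot: [0.401, 0.916, -0.0, 0.0]
contact_force: [0.1, -0.9, 0.7]
grip_width: 0.7
finger_force: 0.0
```

```bash
sed 's/w1/w2/' c.py > c2.py; cat >> c2.py <<'E'
print('ring tips proj', proj('wrist',[s['position']+np.array([0,0,-.014])],s))
Rm=R.from_quat(s['tcp_rot']).as_matrix()
q=place_of('wrist','ring_center'); 
for r in q[:1]: print('shift',Rm.T@(at_z('wrist',r['at'],.19,s)-s['position']))
ys,xs=np.nonzero(red[100:330]); ys+=100
top=[];
for y in range(ys.min(),ys.max()+1,4):
    k=xs[ys==y]
    if len(k)>3: top.append((y,k.min(),k.max()))
print(top)
E
python3 c2.py
```

```text
3.85 [ 0.6063 -0.0221  0.2497]
red [317 228  15  54 690] [323.6246 254.8696] [ 0.6067 -0.0223  0.19  ] depth 0.22408572
yel [456 105  37  20 312] [0.6357 0.115  0.0985] 0.1207939383852014 1.2139305087093748
yel [446 123  36  24 298] [0.6405 0.0993 0.0985] 0.11992647826472845 1.0773855429953711
yel [134 367  15  37 187] [ 0.5901 -0.2517  0.0985] 0.32366319157859075 -0.5787711165345325
yel [500 367  15  43 196] [ 0.8374 -0.0238  0.0985] 0.324430794767766 0.5125234164322101
yel [134 417  18  23 113] [ 0.6205 -0.2946  0.0985] 0.3723354505650483 -0.5218523993662559
yel [495 418  20  21 152] [ 0.8738 -0.0582  0.0985] 0.3695917680034058 0.4500675429719314
ring_center 0.78 [254.1, 321.5] [ 0.6055 -0.0228  0.19  ]
barrel_top 0.91 [244.6, 324.8] [ 0.6072 -0.0218  0.17  ]
arc_middle 0.62 [190.1, 410.7] [0.6413 0.0414 0.1   ]
tcp proj [[323.0422 297.01  ]]
ring tips proj [[323.1149 284.6698]]
shift [ 0.     -0.001   0.0597]
[(232, np.int64(318), np.int64(329)), (236, np.int64(318), np.int64(330)), (240, np.int64(318), np.int64(330)), (244, np.int64(318), np.int64(330)), (248, np.int64(317), np.int64(330)), (252, np.int64(317), np.int64(330)), (256, np.int64(317), np.int64(330)), (260, np.int64(317), np.int64(330)), (264, np.int64(317), np.int64(330)), (268, np.int64(317), np.int64(330)), (272, np.int64(317), np.int64(330)), (276, np.int64(317), np.int64(330)), (280, np.int64(320), np.int64(327))]
```

View pics/w2.png

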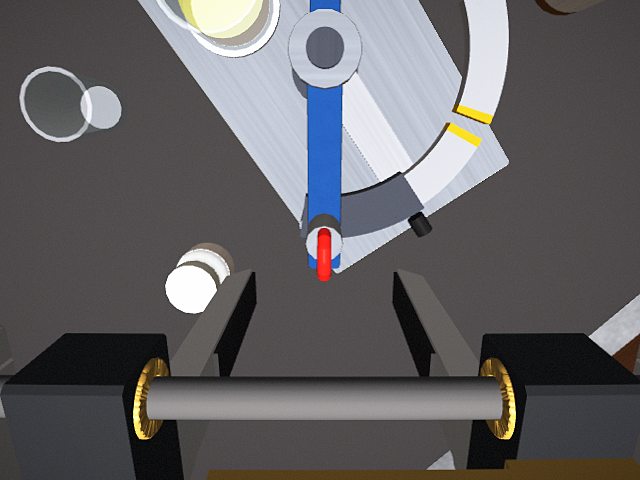

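The view shows the ring edge-on at (324,255), centred between the fingers, with the bar vertical in the image. The yellow edges at (475,115) and (463,135) put the notch about 1.17 rad from park. I'll descend and close gently.

drive_tool --pt "0 0 0.02" --pt "0 0 0.02" --pt "0 0 0.015" --pt "0 0 0.005" --pt "0 0 0" --pt "0 0 0" --pt "0 0 0" --pt "0 0 0" --pt "0 0 0" --pt "0 0 0" --pt "0 0 0" --pt "0 0 0" --twist '[0,0,0,0,0,0,0,0,0,0,0,0]' --gripper '[-0.4,-0.4,-0.4,-0.4,0.2,0.5,0.65,0.7,0.7,0.7,0.7,0.7]' --squeeze 4

```text
t: 5.35
position: [0.6057, -0.0218, 0.1895]
tcp_rot: [0.4, 0.916, -0.0, -0.0]
contact_force: [0.6, 0.1, -0.5]
grip_width: 0.154
finger_force: 0.0
```

drive_tool --pt "0 0 0" --pt "0 0 0" --pt "0 0 0" --pt "0 0 0" --twist '[0,0,0,0]' --gripper '[0.8,0.9,1,1]' --squeeze 4

```text
t: 5.75
position: [0.6058, -0.0218, 0.1895]
tcp_rot: [0.4, 0.916, 0.0, -0.0]
contact_force: [0.2, -0.5, -0.1]
grip_width: 0.081
finger_force: 4.0
```

drive_tool --pt "0 0 0" --pt "0 0 0" --pt "0 0 -0.003" --pt "0 0 -0.004" --pt "0 0 -0.004" --pt "0 0 -0.002" --pt "0 0 0" --pt "0 0 0" --twist '[0,0,0,0,0,0,0,0]' --gripper '[1,1,1,1,1,1,1,1]' --squeeze 25

```text
t: 6.55
position: [0.6055, -0.022, 0.2023]
tcp_rot: [0.4, 0.916, -0.0, -0.0]
contact_force: [1.2, -2.1, -10.1]
grip_width: 0.081
finger_force: 25.0
```

drive_tool --pt "0.0001 0.003 0" --pt "0.0001 0.006 0" --pt "0.0002 0.006 0" --pt "0.0001 0.006 0" --pt "0.0002 0.006 0" --pt "0.0001 0.006 0" --pt "0.0002 0.006 0" --pt "0.0001 0.006 0" --pt "0.0002 0.006 0" --pt "0.0001 0.006 0" --twist '[-1.43,-2.86,-2.86,-2.87,-2.86,-2.87,-2.86,-2.87,-2.86,-2.87]' --gripper '[1,1,1,1,1,1,1,1,1,1]'

```text
t: 7.55
position: [0.6374, 0.0253, 0.2023]
tcp_rot: [0.172, 0.985, -0.0, 0.0]
contact_force: [2.7, -2.0, -9.7]
grip_width: 0.073
finger_force: 25.0
```

drive_tool --pt "0.0001 0.006 0" --pt "0.0002 0.006 0" --pt "0.0001 0.006 0" --pt "0.0002 0.006 0" --pt "0.0001 0.006 0" --pt "0.0002 0.006 0" --pt "0.0001 0.006 0" --pt "0.0002 0.006 0" --pt "0.0001 0.006 0" --pt "0.0001 0.003 0" --pt "0 0 0" --twist '[-2.86,-2.87,-2.86,-2.87,-2.86,-2.87,-2.86,-2.87,-2.86,-1.43,0]' --gripper '[1,1,1,1,1,1,1,1,1,1,1]'

```text
t: 8.65
position: [0.644, 0.0825, 0.2026]
tcp_rot: [-0.064, 0.998, 0.0, 0.001]
contact_force: [5.5, 2.0, -10.5]
grip_width: 0.08
finger_force: 25.0
```

```bash
cat > e.py <<'E'
from h import *
import sys
np.set_printoptions(precision=4,suppress=True)
s,im,dep=snap('wrist',sys.argv[1]); p0=s['position']; print(s['t'],p0,s['contact_force'])
Rm=R.from_quat(s['tcp_rot']).as_matrix()
hsv=cv2.cvtColor(im,cv2.COLOR_RGB2HSV)
m=cv2.inRange(hsv,(18,150,120),(35,255,255)); m[330:]=0; n,l,st,ce=cv2.connectedComponentsWithStats(m)
Y=[]
for i in range(1,n):
    if st[i,4]>60:
        p=at_z('wrist',ce[i][::-1],.0985,s); t=Rm.T@(p-p0); Y.append(p); print('yel',st[i],'world',p,'tool',t,'rot from tcp',np.arctan2(t[1],.12-t[0]),np.hypot(t[1],.12-t[0]))
red=cv2.inRange(hsv,(0,150,70),(6,255,255))|cv2.inRange(hsv,(174,150,70),(180,255,255))
ys,xs=np.nonzero(red); print('red',xs.min(),xs.max(),ys.min(),ys.max())
E
python3 e.py w3
```

```text
8.65 [0.644  0.0825 0.2026] [  5.4516   2.0459 -10.498 ]
yel [365 207  18  40 342] world [0.6349 0.1149 0.0985] tool [0.005  0.0332 0.1041] rot from tcp 0.2809841363530862 0.1196823569087498
yel [344 211  13  41 325] world [0.6403 0.0993 0.0985] tool [0.0017 0.017  0.1041] rot from tcp 0.14309309201390252 0.1195111984386291
red 315 612 237 335
```

View pics/w3.png

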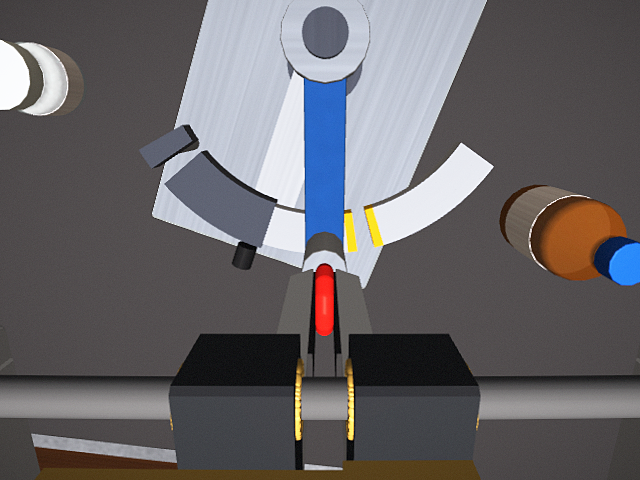

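Holding the raised ring, the picture shows the yellow edges at (351,230) and (374,226), about 0.212 rad (25 mm) ahead. I'll move there and then lower to just above the arc.

drive_tool --pt "0 0.006 0" --pt "0 0.006 0" --pt "0 0.006 0" --pt "0 0.005 0" --pt "0 0.0024 0" --pt "0 0 0" --pt "0 0 0.0015" --pt "0 0 0.0015" --pt "0 0 0" --pt "0 0 0" --twist '[-2.86,-2.87,-2.87,-2.4,-1.15,0,0,0,0,0]' --gripper '[1,1,1,1,1,1,1,1,1,1]'

```text
t: 9.7
position: [0.6384, 0.1066, 0.1996]
tcp_rot: [-0.168, 0.986, 0.0, 0.0]
contact_force: [4.8, 2.6, -9.4]
grip_width: 0.079
finger_force: 25.0
```

```bash
python3 e.py w4
```

```text
9.7 [0.6384 0.1066 0.1996] [ 4.8146  2.5825 -9.4008]
red 315 334 264 335
```

drive_tool --pt "0 0 0.001" --pt "0 0 0.001" --pt "0 0 0" --pt "0 0 0" --twist '[0,0,0,0]' --gripper '[1,1,1,1]'

```text
t: 10.15
position: [0.6385, 0.1066, 0.1977]
tcp_rot: [-0.168, 0.986, 0.0, 0.0]
contact_force: [4.7, 3.6, -8.6]
grip_width: 0.08
finger_force: 25.0
```

drive_tool --pt "0 0 0.001" --pt "0 0 0" --pt "0 0 0" --twist '[0,0,0]' --gripper '[1,1,1]'

```text
t: 10.45
position: [0.6385, 0.1066, 0.1967]
tcp_rot: [-0.168, 0.986, 0.0, 0.0]
contact_force: [4.6, 2.1, -9.3]
grip_width: 0.083
finger_force: 25.0
```

drive_tool --pt "0 0 0.001" --pt "0 0 0.001" --pt "0 0 0.001" --pt "0 0 0" --pt "0 0 0" --twist '[0,0,0,0,0]' --gripper '[1,1,1,1,1]'

```text
t: 10.95
position: [0.6385, 0.1066, 0.1937]
tcp_rot: [-0.168, 0.986, 0.0, 0.001]
contact_force: [4.5, 2.5, -9.2]
grip_width: 0.078
finger_force: 25.0
```

drive_tool --pt "0 0 0" --pt "0 0 0" --pt "0 0 0" --pt "0 0 0" --pt "0 0 0" --pt "0 0 0" --twist '[0,0,0,0,0,0]' --gripper '[0.8,0.6,0.4,0.2,0.2,0.2]'

```text
t: 11.55
position: [0.638, 0.1061, 0.1935]
tcp_rot: [-0.168, 0.986, 0.0, -0.0]
contact_force: [1.0, 0.7, 0.9]
grip_width: 0.398
finger_force: 0.0
```

drive_tool --pt "0 0 -0.02" --pt "0 0 -0.03" --pt "0 0 -0.03" --pt "0 0 0" --pt "0 0 0" --twist '[0,0,0,0,0]' --gripper '[0.2,0,0,0,0]'

```text
t: 12.05
position: [0.6381, 0.1062, 0.2738]
tcp_rot: [-0.168, 0.986, -0.0, 0.0]
contact_force: [-0.4, -0.6, -0.7]
grip_width: 0.5
finger_force: 0.0
```

```bash
python3 e.py w5; cat > f.py <<'E'
from h import *
np.set_printoptions(precision=4,suppress=True)
s=state(); im=cv2.imread('pics/w5.png'); dep=np.load('pics/w5.npy')
hsv=cv2.cvtColor(im,cv2.COLOR_BGR2HSV); red=cv2.inRange(hsv,(0,150,70),(6,255,255))|cv2.inRange(hsv,(174,150,70),(180,255,255)); red[330:]=0
z=[at_depth('wrist',(y,x),dep[y,x],s)[2] for y,x in zip(*np.nonzero(red)) if dep[y,x]>0]
print('ring z pct',np.percentile(z,[5,50,95,99]))
im2=cv2.imread('pics/w2.png');d2=np.load('pics/w2.npy')
for c in('scene','side'):
    snap(c,c+'5')
a=cv2.imread('pics/scene5.png')[190:320,230:410]; b=cv2.imread('pics/side5.png')[160:320,210:390]
cv2.imwrite('pics/m5.png',np.hstack([cv2.resize(a,(400,289)),cv2.resize(b,(325,289))]))
# ring top in old pictures for comparison (TCP z 0.2497)
h2=cv2.cvtColor(im2,cv2.COLOR_BGR2HSV); r2=cv2.inRange(h2,(0,150,70),(6,255,255))|cv2.inRange(h2,(174,150,70),(180,255,255)); r2[330:]=0
K,d,M=T('wrist',s); 
print('ring depth+cam', np.percentile(d2[r2>0],[2,10,50]),'now',np.percentile(dep[red>0],[2,10,50]),'dz',s['position'][2]-.2497)
E
python3 f.py
```

```text
12.05 [0.6381 0.1062 0.2738] [-0.3933 -0.61   -0.6617]
red 319 331 220 267
ring z pct [0.1917 0.2019 0.205  0.2056]
ring depth+cam [0.2206 0.2214 0.2241] now [0.2442 0.2449 0.2476] dz 0.02322698131295639
```

View pics/m5.png

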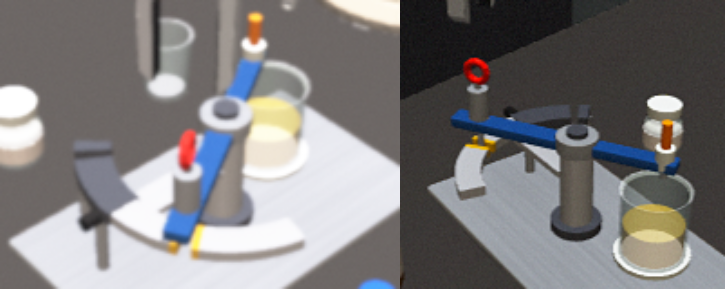

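View pics/w5.png

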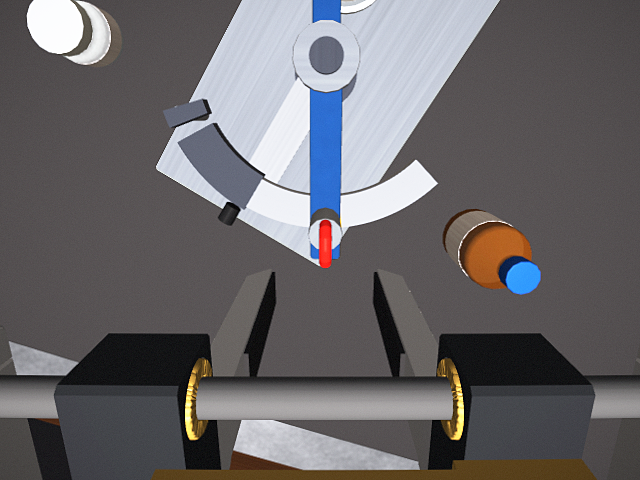

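The ring top is at 0.2056 m, the same height above the table as when parked (within 0.5 mm). That means the pin is fully home, and the pictures show the bar over the yellow notch and the lance over the vessel. The gripper is clear of everything.

```bash
python3 -c "
from rig import ticket; print(ticket.close_job())"
```

```text
the job is handed in; nothing more can be done
None
```

The dosing arm is locked in the yellow-edged notch with the pin fully home and the lance over the vessel. The gripper has let go and is clear, the bottle, jar and beaker were not touched, and the job was handed in about 12 s into the 51 s limit.

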